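Show where the balance tube goes in the centrifuge

TASK

Show the trainee at the bench how to balance the rotor before the spin. Touching nothing at all, point at the blue-capped balance tube in the green rack, holding the fingertips about 3 cm straight above its cap for two seconds, then point in the same way at the empty rotor place directly across the rotor from the red-capped tube, which has no partner. Stay there, still pointing at that place, when you finish.

Things in the scene. Friction and masses are not known exactly. Their poses are not given: they have to be found in the camera images.
- blue_cap (a point): FIRST TARGET, the balance tube: top centre of the blue cap of a 5 ml tube standing loose in the rack (tube 17 mm thick and 61 mm tall in all, cap 21 mm wide and 11 mm tall, cap top 65 mm above the table); z up. Point from straight above, with the middle of the fingertips over it
- place_across (a point): SECOND TARGET: centre of the open mouth of the empty rotor place straight across the axis from the red-capped tube; 42 mm from the rotor's axis and 126 mm above the table, 19 mm below the white deck round the rotor. The mouth is a dark hole of 19 mm in a dark steel collar of 24 mm; the place leans 35 degrees inwards, but point at it from straight above its mouth. The point's z is up
- red_cap (a point): top centre of the red cap of the single tube in the rotor (leans 35 degrees towards the axis), 34 mm from the axis, 137 mm above the table. The rotor has six places, 60 degrees and 42 mm apart: the red tube, a pair of yellow-capped tubes across from each other, and three empty places of which one lies straight across from the red tube. The seated tubes reach 145 mm above the table
- rotor_axis (a point): point on the upright axis of the rotor, at deck height (145 mm above the table). The aluminium rotor, 156 mm across, turns very easily by hand inside a steel bowl of 168 mm
- centrifuge: small white benchtop centrifuge fixed to the bench on the robot's right; origin under the rotor axis at table height, z up, its navy control panel faces its -x, the lid's hinge is at its +x. Housing from x -133 to +113 mm, 205 mm wide, deck 145 mm high
- lid_edge (a point): middle of the free edge of the centrifuge's open lid (200 mm long, 198 mm wide, 20 mm thick, round clear window), which leans back about 110 to 120 degrees from shut; its hinge runs along the centrifuge's y at x +106 mm, 150 mm above the table. Do not touch the lid: it swings
- rack: green tube rack fixed to the bench on the robot's left, 76 x 140 x 42 mm, two rows (along y) of four square holes, 32 mm apart; origin under its centre, z up. It holds five tubes, in any order, and three empty holes
- reagent_bottle: bystander: loose amber bottle with a blue cap, 72 mm wide, 150 mm tall, left of the rack; origin under its centre. Further left, at the bench's left edge (x 0.66, y 0.63 m), a pipette stand rises to 325 mm; all else at the far and side edges is under 170 mm, and a timer and a marker under 20 mm tall lie between the robot and the rack
- beaker: bystander: loose clear beaker, 72 mm wide, 92 mm tall, beyond the rack; origin under its centre
- green_cap (a point): bystander: top centre of the green cap of a 5 ml tube standing loose in the rack (tube 17 mm thick and 61 mm tall in all, cap 21 mm wide and 11 mm tall, cap top 65 mm above the table); z up
- white_cap (a point): bystander: top centre of the white cap of a 5 ml tube standing loose in the rack (tube 17 mm thick and 61 mm tall in all, cap 21 mm wide and 11 mm tall, cap top 65 mm above the table); z up
- yellow_cap (a point): bystander: top centre of the yellow cap of a 5 ml tube standing loose in the rack (tube 17 mm thick and 61 mm tall in all, cap 21 mm wide and 11 mm tall, cap top 65 mm above the table); z up
- black_cap (a point): bystander: top centre of the black cap of a 5 ml tube standing loose in the rack (tube 17 mm thick and 61 mm tall in all, cap 21 mm wide and 11 mm tall, cap top 65 mm above the table); z up

How it is judged:
On the way, in this order (a step that is already met when the one before it is completed fails the run):
1. the fingertips dwell over the blue-capped tube for about two seconds (rule: 1.5 s) (horizontal distance between the grasp point and blue_cap below 0.012 m and z of the grasp point in the frame of blue_cap between 0.02 and 0.08 m), for 1.5 s.
2. the fingertips dwell over the empty rotor place across from the red-capped tube for about two seconds (rule: 1.5 s) (horizontal distance between the grasp point and place_across below 0.015 m and z of the grasp point in the frame of place_across between 0.02 and 0.08 m), for 1.5 s.
At the end, for the whole second after the job is handed in: The grasp point (midway between the finger pads) is still within 15 mm sideways of straight above the mouth of the rotor place across from the red tube and 20 to 80 mm above it; rack tubes within 8 mm, rotor within 6 mm and lid within 10 mm of where they began (all of step 2 and distance of each of blue_cap, green_cap, white_cap, yellow_cap, black_cap from where it was at the start of the episode below 0.008 m and distance of place_across from where it was at the start of the episode below 0.006 m and distance of lid_edge from where it was at the start of the episode below 0.01 m); the robot touches nothing.
It fails at once if the hand touches something (over 0.5 N) (contact force between any of the fingers, the arm and anything else above 0.5 N).
It fails at once if a tube in the rack is moved or lifted (8 mm), the rotor is turned (6 mm at its places) or the lid is moved (10 mm) (not (distance of blue_cap from where it was at the start of the episode below 0.008 m) or not (distance of green_cap from where it was at the start of the episode below 0.008 m) or not (distance of white_cap from where it was at the start of the episode below 0.008 m) or not (distance of yellow_cap from where it was at the start of the episode below 0.008 m) or not (distance of black_cap from where it was at the start of the episode below 0.008 m) or not (distance of place_across from where it was at the start of the episode below 0.006 m) or not (distance of lid_edge from where it was at the start of the episode below 0.01 m)).
It also fails if it takes over 48 s, if anything falls off the work surface, if the arm or the gripper's body presses on something with over 40 N, if the wrist force passes 120 N, or if a joint passes its speed limit or range.

ROBOT

A 6-joint arm with a two-finger parallel gripper is mounted at the origin on the work surface. World frame = base frame: x ahead of the robot, y to its left, z up, the work surface at z = 0. Lengths are in m, angles in rad, forces in N, time in s.
With the tool pointing down it reaches from about 0.35 to 0.875 m from the base axis. Payload 4.2 kg.
Tool frame: the origin (TCP) lies midway between the tips of the shut fingers; the grasp point (between the pads) lies 19 mm behind it; z points along the fingers, y is the direction in which the jaws open and shut (so a half turn about z gives the same grasp; the last joint's range is limited). The gripper opens to 87 mm and grips with 3 to 60 N. Pads are 19 mm wide; open, the fingers measure 117 mm over their backs; the gripper's body (75 mm by 190 mm) begins 51 mm behind the grasp point.
Start: joints at [-1.079, 0.385, 0.008, 0, -1.194, -0.259], TCP at [0.144, -0.608, 0.184] pointing down, gripper open.
Joint ranges: [-3.14, 3.14], [-1.21, 2.06], [-1.07, 1.41], [-3.16, 2.05], [-2.99, -0.16], [-3.1, 3.1]. Speed limits (rad/s): [2.79, 2.79, 3.14, 3.14, 3.14, 3.14].

INTERFACE

Orientations are given as a unit quaternion [w, x, y, z].
In Python, from cell import state, imaging, job gives the robot as it stands.
- The arm moves only by the tool carry_out, never from a script. Its argument "steps" is a list of rows, each a list of 2 entries, a list of its own where there are three numbers: the shift along the tool's x, y, z in mm, then the turn, a rotation vector about the tool's x, y, z in rad. A call has 1 to 12 rows; each row shifts and turns the pose as measured when the row begins, along the tool's axes as they then stand; what a row does not reach is not made up. A row lasts 1/10 s, in which the tool goes at most 50 mm and 8.59 degrees, less where a joint would pass 70% of its speed; a pose out of reach is approached as far as the arm can. A call with a gripper value outside its range is refused whole. "gripper" is the opening, from 0 (shut) to 1 (fully open), set as the call begins (left out, the last holds). The fingers move at their own pace and stop on an object; the grip force is fixed at half the most. Time passes only in rows, so rows that do not move let the fingers close. It gives the time, the measured TCP pose, the force and the opening at its end, in the units of the state.
- state(): the state, without advancing time (a new reading comes with each control period).
- imaging.camera(name): name is "scene" or "top" or "wrist"; returns the picture (384x512x3 uint8, red, green, blue); there is no depth.
- imaging.calibration(name): a dict with "intrinsics" (3x3 intrinsics, pixels), "pose" (4x4, takes a point from camera to world coordinates). Camera axes: x right, y up, looking along -z (the intrinsics and any distortion apply to the point x, -y, -z); pixel columns grow to the right and rows downward; lengths in m; the calibration is good to about 2 mm. A picture is of the moment at which its call begins: read the wrist's pose just before it. calibration takes no time and is no camera call; for the wrist camera it gives the pose at the moment of the call.
- job.finish_job(): hands the job in, once; it reports no verdict.
The state is a dict: "t": time; "joint_pos": joint angles; "joint_velocities": joint speeds; "tau": joint torques, N m; "tool_pos": TCP position; "tool_rot": TCP orientation; "force": force on the tool from outside, world axes, zero at the start; "wrist_torque": the same for the moment, N m; "width": finger opening in m.
Only numpy, scipy, OpenCV 4.12 (cv2) and the standard library are available. Lean on these libraries where they do the work, as an engineer would, in place of code of your own. Each camera call takes 0.05 s, during which the arm holds its last target. There are 200 camera calls.

## Working session

There is one attempt and no reset: what is moved stays moved. The work goes in short steps, Python scripts to look and compute and a tool call to move; the robot and the scene stay as the last step left them, time stands still between calls to the robot, and variables do not carry over. Pictures are saved under pics/ and viewed, about 8 in all and at most 12, crops included, and the job is handed in when it is done.

Besides the shell and the picture viewer there is one more tool, called after "Request:" as a command line: name --argument value ..., lists and objects as JSON in quotes. carry_out: Moves the arm, as the interface text tells. Its arguments: {"type":"object","properties":{"steps":{"type":"array","items":{"type":"array"}},"gripper":{"type":"number"}},"required":["steps"]}

```bash
mkdir -p pics; python3 - <<'E'
from cell import state, imaging
import cv2,json
s=state(); print({k:s[k] for k in('t','tool_pos','tool_rot','width')})
for n in('scene','top'):
    im=imaging.camera(n); cv2.imwrite(f'pics/{n}0.png',im[:,:,::-1])
    c=imaging.calibration(n); print(n,c)
E
```

```text
{'t': 0.0, 'tool_pos': array([ 0.14406905, -0.6074873 ,  0.18246056]), 'tool_rot': array([-1.38446419e-04, -1.16022772e-01,  9.93245990e-01,  1.04905949e-03]), 'width': 0.08714007600584497}
scene {'intrinsics': array([[469.60455514,   0.        , 255.12447562],
       [  0.        , 469.60455514, 190.83469277],
       [  0.        ,   0.        ,   1.        ]]), 'pose': array([[-0.63290486, -0.48797517,  0.60109207,  1.2593193 ],
       [ 0.77418639, -0.39067957,  0.49800091,  0.61229735],
       [-0.00817769,  0.7805445 ,  0.62504673,  0.79004945],
       [ 0.        ,  0.        ,  0.        ,  1.        ]])}
top {'intrinsics': array([[371.65887695,   0.        , 251.44307016],
       [  0.        , 371.65887695, 194.75685652],
       [  0.        ,   0.        ,   1.        ]]), 'pose': array([[-0.01316467,  0.99755943, -0.06857029,  0.51746091],
       [-0.999808  , -0.01213691,  0.01538345,  0.10358681],
       [ 0.01451367,  0.06875964,  0.99752768,  1.17415724],
       [ 0.        ,  0.        ,  0.        ,  1.        ]])}
```

View pics/scene0.png

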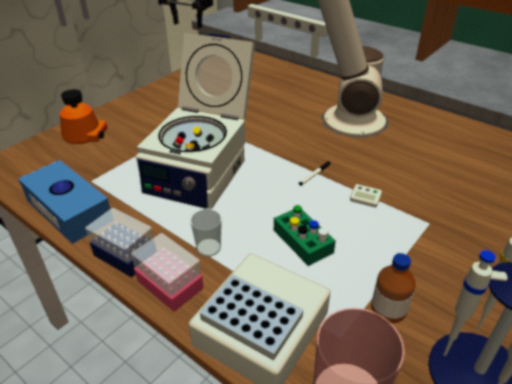

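View pics/top0.png

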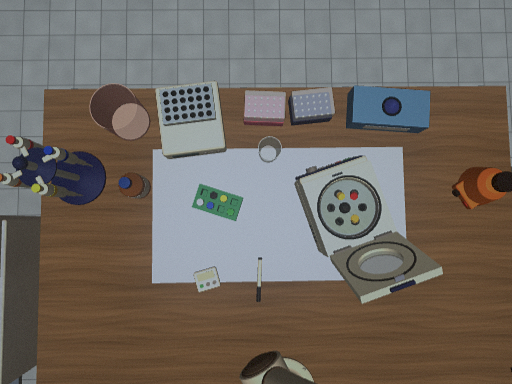

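The scene view shows the rack's caps around (303,222) and the rotor around (193,135). In the top view the rack is at (217,202) and the rotor at (349,207), with the red tube at about (353,197) and the lid leaning toward the robot. I'll magnify both and measure.

```bash
cat > h.py <<'E'
import numpy as np, cv2
from cell import imaging
def ray(n,uv,c=None):
    c=c or imaging.calibration(n); K,P=c['intrinsics'],c['pose']
    d=np.linalg.inv(K)@[uv[0],uv[1],1]; d=P[:3,:3]@[d[0],-d[1],-d[2]]
    return P[:3,3],d/np.linalg.norm(d)
def plane(n,uv,z,c=None):
    o,d=ray(n,uv,c); return o+d*(z-o[2])/d[2]
def tri(rays):
    A=sum(np.eye(3)-np.outer(d,d) for o,d in rays); b=sum((np.eye(3)-np.outer(d,d))@o for o,d in rays)
    x=np.linalg.solve(A,b); return x,[np.linalg.norm(np.cross(x-o,d)) for o,d in rays]
def proj(n,p,c=None):
    c=c or imaging.calibration(n); q=c['pose'][:3,:3].T@(np.asarray(p)-c['pose'][:3,3]); v=c['intrinsics']@[q[0],-q[1],-q[2]]; return v[:2]/v[2]
def blobs(im,hue,box,smin=120,vmin=50,amin=6):
    hsv=cv2.cvtColor(im,cv2.COLOR_RGB2HSV); m=cv2.inRange(hsv,(hue[0],smin,vmin),(hue[1],255,255))
    k=np.zeros_like(m); x0,y0,x1,y1=box; k[y0:y1,x0:x1]=m[y0:y1,x0:x1]
    n,_,st,ce=cv2.connectedComponentsWithStats(k)
    return [(np.round(ce[i],1).tolist(),int(st[i,4])) for i in range(1,n) if st[i,4]>=amin]
E
python3 - <<'E'
from h import *
S=cv2.imread('pics/scene0.png');T=cv2.imread('pics/top0.png')
cr=lambda I,x,y,w,h:cv2.resize(I[y:y+h,x:x+w],(400,300),interpolation=cv2.INTER_CUBIC)
cv2.imwrite('pics/z.png',np.vstack([np.hstack([cr(S,150,105,80,60),cr(S,266,195,80,60)]),np.hstack([cr(T,309,177,80,60),cr(T,177,172,80,60)])]))
for n,I,br,bk in(('scene',S,(150,110,235,155),(270,200,340,260)),('top',T,(315,175,385,240),(190,180,245,222))):
    R=I[:,:,::-1].copy()
    for nm,h in(('red',(0,6)),('yel',(20,34)),('blue',(105,130))):
        print(n,nm,'rotor',blobs(R,h,br,vmin=60),'rack',blobs(R,h,bk,vmin=60))
rp=plane('top',(349,207),.145);print(rp,plane('top',(211,205),.065))
E
```

```text
scene red rotor [([179.0, 139.9], 43)] rack []
scene yel rotor [([196.5, 130.4], 49), ([190.3, 145.3], 40)] rack [([294.1, 221.2], 72)]
scene blue rotor [] rack [([313.6, 224.2], 61)]
top red rotor [([353.5, 196.1], 29)] rack []
top yel rotor [([340.4, 195.7], 46), ([354.5, 218.4], 50)] rack [([223.3, 198.0], 32)]
top blue rotor [] rack [([209.6, 205.0], 39)]
[ 0.55078841 -0.18307737  0.145     ] [0.56456343 0.20746386 0.065     ]
```

View pics/z.png

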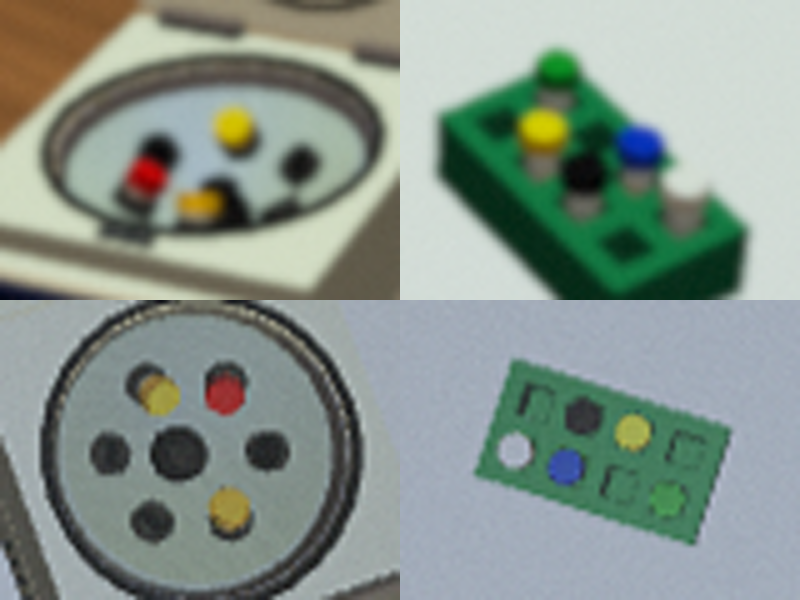

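```bash
python3 - <<'E'
from h import *
t5=lambda u,v:(309+u/5-.4,177+(v-300)/5-.4)
s5=lambda u,v:(150+u/5-.4,105+v/5-.4)
pl=lambda uv,z:plane('top',uv,z).round(4)
pr=tri([ray('top',t5(153,521)),ray('scene',s5(300,163))]);print('across tri',pr, 'plane',pl(t5(153,521),.126))
H=[(109,454),(153,521),(231,525),(268,451),(225,382),(145,382)]
W=np.array([pl(t5(*h),.126) for h in H]);c=W.mean(0);print('centre',c,'radii',np.linalg.norm(W-c,axis=1).round(4),'ang',np.degrees(np.arctan2(*(W-c)[:,1::-1].T)).round(0))
cr,_=tri([ray('top',(353.5,196.1)),ray('scene',(179.0,139.9))]);print('red tri',cr,_,'r',np.linalg.norm((cr-c)[:2]))
d=(c-cr)[:2];d/=np.linalg.norm(d);print('across from red',c[:2]+.042*d)
b,e=tri([ray('top',(209.6,205)),ray('scene',(313.6,224.2))]);print('blue tri',b,e,'plane',pl((209.6,205),.063))
for k,p in dict(lidcorn=(442,270),lidc2=(362,300),hinge=(330,262)).items():print(k,pl(p,.15),pl(p,.33))
E
```

```text
across tri (array([ 0.51300915, -0.16130567,  0.11953441]), [np.float64(0.0003803481684152874), np.float64(0.0003803481684152537)]) plane [ 0.5128 -0.1594  0.126 ]
centre [ 0.55128333 -0.18068333  0.126     ] radii [0.0452 0.044  0.0472 0.0452 0.0454 0.0466] ang [  90.  151. -151.  -90.  -29.   30.]
red tri [ 0.58290264 -0.20234757  0.12933049] [np.float64(0.0014460131618145699), np.float64(0.0014460131618146044)] r 0.03832909231399537
across from red [ 0.51663574 -0.15694424]
blue tri [0.56547613 0.21146911 0.05782981] [np.float64(0.0010223881577629801), np.float64(0.001022388157762995)] plane [0.5647 0.2118 0.063 ]
lidcorn [ 0.3745 -0.4325  0.15  ] [ 0.3996 -0.3383  0.33  ]
lidc2 [ 0.2972 -0.2093  0.15  ] [ 0.3359 -0.1543  0.33  ]
hinge [ 0.4008 -0.1248  0.15  ] [ 0.4213 -0.0846  0.33  ]
```

Heights and radii check out: across-place mouth about (0.514,-0.160), blue cap about (0.565,0.212), and the lid's free edge about 0.33 m high. I'll rise first with the gripper narrowed.

Request:
carry_out --steps '[[[0,0,-40],[0,0,0]],[[0,0,-40],[0,0,0]],[[0,0,-40],[0,0,0]],[[0,0,-40],[0,0,0]],[[0,0,-40],[0,0,0]],[[0,0,-40],[0,0,0]],[[0,0,-20],[0,0,0]]]' --gripper 0.15

```text
t: 0.8
tool_pos: [0.1434, -0.6056, 0.4426]
tool_rot: [-0.002, -0.116, 0.993, 0.011]
force: [-0.3, -0.9, 0.3]
width: 0.039
```

Request:
carry_out --steps '[[[-37,26,0],[0,0,0]],[[-37,26,0],[0,0,0]],[[-37,26,0],[0,0,0]],[[-37,26,0],[0,0,0]],[[-37,26,0],[0,0,0]],[[-37,26,0],[0,0,0]],[[-37,26,0],[0,0,0]],[[-37,26,0],[0,0,0]],[[-37,26,0],[0,0,0]],[[-37,26,0],[0,0,0]],[[-37,26,0],[0,0,0]],[[-37,26,0],[0,0,0]]]'

```text
t: 2.0
tool_pos: [0.5147, -0.1897, 0.445]
tool_rot: [-0.004, -0.11, 0.994, 0.013]
force: [0.8, -0.9, 0.4]
width: 0.0129
```

```bash
cat > st.py <<'E'
from h import *
from cell import state
from scipy.spatial.transform import Rotation as Ro
import sys
# target TCP (world) -> remaining shift in tool axes (mm), and turn to straight down keeping heading / given jaw heading
def go(target,head=None):
    s=state(); q=s['tool_rot']; R=Ro.from_quat([q[1],q[2],q[3],q[0]]).as_matrix()
    y=R[:,1].copy(); y[2]=0; y/=np.linalg.norm(y)
    if head is not None: y=np.array([np.cos(head),np.sin(head),0])
    G=np.c_[np.cross(y,[0,0,-1]),y,[0,0,-1]]
    print('t',s['t'],'tcp',s['tool_pos'].round(4),'grasp',(s['tool_pos']-.019*R[:,2]).round(4),'F',np.round(s['force'],2))
    print('shift mm',(R.T@(np.array(target)-s['tool_pos'])*1000).round(1),'turn',Ro.from_matrix(R.T@G).as_rotvec().round(3))
E
python3 - <<'E'
from st import *
c=imaging.calibration('wrist');im=imaging.camera('wrist')
cv2.imwrite('pics/w1.png',im[:,:,::-1]);print(c)
go((.565,.212,.40))
for p in((.514,-.160,.126),(.583,-.202,.137)):print(proj('wrist',p,c))
E
```

```text
{'intrinsics': array([[265.78390087,   0.        , 257.2446513 ],
       [  0.        , 265.78390087, 191.58446663],
       [  0.        ,   0.        ,   1.        ]]), 'pose': array([[-0.21907653, -0.93390672, -0.2825309 ,  0.43496663],
       [ 0.97530976, -0.20133636, -0.09074439, -0.21214187],
       [ 0.02786306, -0.29543511,  0.95495641,  0.64694111],
       [ 0.        ,  0.        ,  0.        ,  1.        ]])}
t 2.05 tcp [ 0.5189 -0.1853  0.4428] grasp [ 0.5191 -0.1859  0.4618] F [ 2.29 -1.1  -1.37]
shift mm [-134.5  375.4   53.4] turn [ 0.03  -0.005  0.   ]
[266.88470726 156.31981434]
[238.80656718 186.38473922]
```

View pics/w1.png

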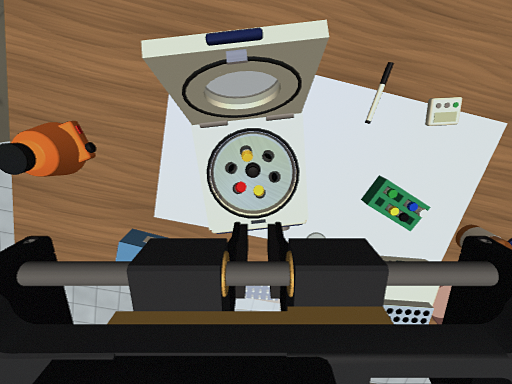

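The wrist picture shows the red tube at about (240,187) and the place across at about (267,155), which matches the predicted (267,156). The blue cap is at about (412,207). Next I move over to the rack.

Request:
carry_out --steps '[[[-11,32,0],[0.03,0,0]],[[-11,32,0],[0,0,0]],[[-11,32,0],[0,0,0]],[[-11,32,0],[0,0,0]],[[-11,32,0],[0,0,0]],[[-11,32,0],[0,0,0]],[[-11,32,0],[0,0,0]],[[-11,32,0],[0,0,0]],[[-11,32,0],[0,0,0]],[[-11,32,0],[0,0,0]],[[-11,20,0],[0,0,0]],[[0,0,0],[0,0,0]]]'

```text
t: 3.25
tool_pos: [0.5607, 0.1909, 0.4319]
tool_rot: [-0.012, -0.115, 0.993, -0.001]
force: [0.4, -0.1, -0.2]
width: 0.0131
```

```bash
python3 - <<'E'
from st import *
I=cv2.imread('pics/w1.png')[:,:,::-1].copy()
print('w1 red',blobs(I,(0,6),(200,130,300,215)),'blue',blobs(I,(105,130),(360,170,440,235)))
c=imaging.calibration('wrist');im=imaging.camera('wrist');cv2.imwrite('pics/w2.png',im[:,:,::-1])
e=proj('wrist',(.565,.212,.063),c);print('exp',e)
x,y=map(int,e);B=blobs(im,(105,130),(max(x-60,0),max(y-60,0),x+60,y+60));print(B)
for b,_ in B:
  print(plane('wrist',b,.063,c),tri([ray('wrist',b,c),ray('top',(209.6,205)),ray('scene',(313.6,224.2))]))
go((.565,.212,.20))
E
```

```text
w1 red [([239.9, 186.7], 89)] blue [([412.2, 206.1], 75)]
exp [265.38687152 157.12940598]
[([265.9, 157.4], 78)]
[0.56531707 0.21321868 0.063     ] (array([0.56582815, 0.2122536 , 0.05848022]), [np.float64(0.0012795902598473482), np.float64(0.0009344582706078165), np.float64(0.0015241725783677249)])
t 3.3 tcp [0.5605 0.1898 0.4323] grasp [0.5609 0.1898 0.4513] F [ 0.59 -0.03 -0.43]
shift mm [-15.   20.4 232. ] turn [ 0.001 -0.024  0.   ]
```

Three views agree on the blue cap at (0.565, 0.2125). I'll descend to about 0.2 and correct there.

Request:
carry_out --steps '[[[-5,5,30],[0,-0.024,0]],[[-5,5,35],[0,0,0]],[[0,5,35],[0,0,0]],[[0,5,35],[0,0,0]],[[0,0,35],[0,0,0]],[[0,0,30],[0,0,0]],[[0,0,20],[0,0,0]],[[0,0,0],[0,0,0]]]'

```text
t: 4.1
tool_pos: [0.5651, 0.2029, 0.2073]
tool_rot: [0.003, -0.111, 0.994, 0.0]
force: [0.6, 0.1, -0.0]
width: 0.013
```

```bash
python3 -c "
from st import *
go((.565,.2125,.097))"
```

```text
t 4.1 tcp [0.5651 0.2029 0.2073] grasp [0.565  0.2029 0.2263] F [ 0.58  0.05 -0.04]
shift mm [ -1.4   9.4 110.3] turn [ 0.     0.005 -0.   ]
```

Request:
carry_out --steps '[[[-1,5,20],[0,0,0]],[[0,4,25],[0,0,0]],[[0,0,25],[0,0,0]],[[0,0,20],[0,0,0]],[[0,0,12],[0,0,0]],[[0,0,0],[0,0,0]],[[0,0,0],[0,0,0]]]'

```text
t: 4.8
tool_pos: [0.5717, 0.2096, 0.1138]
tool_rot: [0.011, -0.109, 0.994, 0.002]
force: [-0.5, 0.3, 0.6]
width: 0.0135
```

```bash
python3 - <<'E'
from st import *
go((.565,.2125,.097))
im=imaging.camera('scene');t=imaging.camera('top');z=lambda I,x,y:cv2.resize(I[y:y+90,x:x+90,::-1],(400,400),interpolation=cv2.INTER_CUBIC)
cv2.imwrite('pics/b.png',np.hstack([z(im,260,175),z(t,165,160)]))
E
```

```text
t 4.8 tcp [0.5717 0.2096 0.1138] grasp [0.5713 0.2095 0.1328] F [-0.47  0.29  0.58]
shift mm [ 6.3  4.3 16.6] turn [ 0.002  0.023 -0.   ]
```

View pics/b.png

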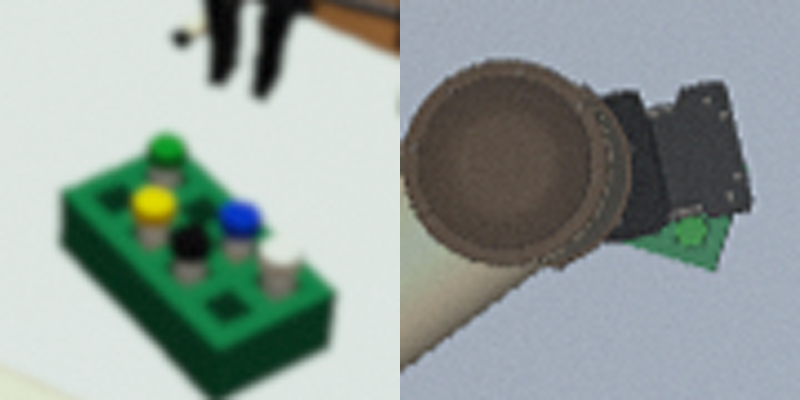

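The fingertips sit above the blue cap at crop (240,95), with the cap at (240,215), and nothing is touched. A small correction, then the dwell.

Request:
carry_out --steps '[[[3,2,8],[0,0.023,0]],[[3,2,8],[0,0,0]],[[0,0,0],[0,0,0]],[[0,0,0],[0,0,0]],[[0,0,0],[0,0,0]],[[0,0,0],[0,0,0]],[[0,0,0],[0,0,0]]]'

```text
t: 5.6
tool_pos: [0.5657, 0.2137, 0.0988]
tool_rot: [0.001, -0.109, 0.994, 0.002]
force: [-0.6, 0.1, -0.4]
width: 0.0128
```

```bash
python3 -c "
from st import *
go((.565,.2125,.097))"
```

```text
t 5.6 tcp [0.5657 0.2137 0.0988] grasp [0.5657 0.2136 0.1178] F [-0.61  0.13 -0.41]
shift mm [ 0.9 -1.   1.8] turn [ 0.004  0.002 -0.   ]
```

Request:
carry_out --steps '[[[0,0,0],[0,0,0]],[[0,0,0],[0,0,0]],[[0,0,0],[0,0,0]],[[0,0,0],[0,0,0]],[[0,0,0],[0,0,0]],[[0,0,0],[0,0,0]],[[0,0,0],[0,0,0]],[[0,0,0],[0,0,0]],[[0,0,0],[0,0,0]],[[0,0,0],[0,0,0]]]'

```text
t: 6.6
tool_pos: [0.5659, 0.2137, 0.0992]
tool_rot: [0.001, -0.109, 0.994, 0.002]
force: [0.6, 0.7, -0.2]
width: 0.013
```

Request:
carry_out --steps '[[[0,0,0],[0,0,0]],[[0,0,0],[0,0,0]],[[0,0,0],[0,0,0]],[[0,0,0],[0,0,0]],[[0,0,0],[0,0,0]],[[0,0,0],[0,0,0]],[[0,0,0],[0,0,0]],[[0,0,0],[0,0,0]],[[0,0,0],[0,0,0]],[[0,0,0],[0,0,0]]]'

```text
t: 7.6
tool_pos: [0.5659, 0.2137, 0.0992]
tool_rot: [0.001, -0.109, 0.994, 0.002]
force: [1.0, -0.6, -0.5]
width: 0.0131
```

Held for two seconds within about 1 mm. Now I rise straight up above lid height.

Request:
carry_out --steps '[[[0,0,-30],[0,0,0]],[[0,0,-40],[0,0,0]],[[0,0,-40],[0,0,0]],[[0,0,-40],[0,0,0]],[[0,0,-40],[0,0,0]],[[0,0,-40],[0,0,0]],[[0,0,-40],[0,0,0]],[[0,0,-40],[0,0,0]],[[0,0,-20],[0,0,0]],[[0,0,0],[0,0,0]]]'

```text
t: 8.6
tool_pos: [0.5643, 0.2108, 0.4412]
tool_rot: [-0.001, -0.109, 0.994, 0.001]
force: [-0.2, 0.0, -0.6]
width: 0.0133
```

```bash
python3 -c "
from st import *
go((.514,-.160,.42),np.radians(109.5))"
```

```text
t 8.6 tcp [0.5643 0.2108 0.4412] grasp [0.5644 0.2107 0.4602] F [-0.2   0.03 -0.61]
shift mm [ 129.1 -351.2   20.5] turn [ 0.002 -0.001 -0.123]
```

Request:
carry_out --steps '[[[11,-30,0],[0,0,0]],[[11,-30,0],[0,0,0]],[[11,-30,0],[0,0,0]],[[11,-30,0],[0,0,0]],[[11,-30,0],[0,0,0]],[[11,-30,0],[0,0,0]],[[11,-30,0],[0,0,0]],[[11,-30,0],[0,0,0]],[[11,-30,0],[0,0,0]],[[11,-30,0],[0,0,0]],[[11,-25,0],[0,0,0]],[[0,0,0],[0,0,-0.1]]]'

```text
t: 9.8
tool_pos: [0.5098, -0.143, 0.4227]
tool_rot: [-0.014, -0.162, 0.987, 0.003]
force: [-0.1, 0.7, 0.9]
width: 0.0131
```

```bash
python3 - <<'E'
from st import *
go((.514,-.160,.25),np.radians(109.5))
c=imaging.calibration('wrist');im=imaging.camera('wrist')
e=proj('wrist',(.514,-.160,.126),c);ax=proj('wrist',(.551,-.181,.126),c);print('exp',e,ax)
x,y=map(int,ax);s=50
v=cv2.resize(im[y-s-20:y+s-20,x-s:x+s,::-1],(600,600),interpolation=cv2.INTER_CUBIC);cv2.imwrite('pics/w3.png',v)
print('crop origin',x-s,y-s-20,'red',blobs(im,(0,6),(x-50,y-50,x+50,y+50)))
np.savez('w3.npz',K=c['intrinsics'],P=c['pose'])
E
```

```text
t 9.8 tcp [ 0.5098 -0.143   0.4227] grasp [ 0.5104 -0.1431  0.4417] F [-0.06  0.68  0.91]
shift mm [ -3.3 -19.3 172.5] turn [ 0.011 -0.027 -0.015]
exp [245.52257548 157.98304653] [229.15653172 172.76143486]
crop origin 179 102 red [([214.8, 186.7], 101)]
```

View pics/w3.png

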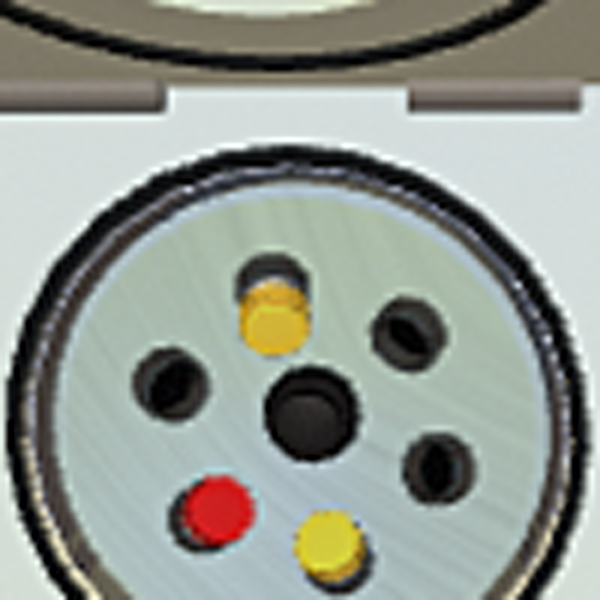

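The place across from red is at crop (408,333), i.e. px (246.6,157.1), against an expected (245.5,158.0). That agrees to about 2 mm, so I descend part way.

Request:
carry_out --steps '[[[-1,-7,20],[0.01,-0.027,-0.015]],[[0,-7,25],[0,0,0]],[[0,-5,25],[0,0,0]],[[0,0,25],[0,0,0]],[[0,0,25],[0,0,0]],[[0,0,25],[0,0,0]],[[0,0,15],[0,0,0]],[[0,0,0],[0,0,0]]]'

```text
t: 10.65
tool_pos: [0.5116, -0.1568, 0.2472]
tool_rot: [-0.005, -0.166, 0.986, 0.004]
force: [0.6, 0.4, 0.4]
width: 0.013
```

```bash
python3 - <<'E'
from st import *
f=np.load('w3.npz');c=dict(intrinsics=f['K'],pose=f['P'])
print(plane('wrist',(246.6,157.1),.126,c),tri([ray('wrist',(246.6,157.1),c),ray('top',(339.2,220.8)),ray('scene',(209.6,137.2))]))
go((.514,-.160,.160),np.radians(109.5))
im=imaging.camera('scene');cv2.imwrite('pics/s4.png',cv2.resize(im[20:220,90:360,::-1],(756,560)))
E
```

```text
[ 0.51176375 -0.15858654  0.126     ] (array([ 0.51315039, -0.15997599,  0.1204803 ]), [np.float64(0.0016009677219906077), np.float64(0.0008472627803526546), np.float64(0.0012027078099109655)])
t 10.65 tcp [ 0.5116 -0.1568  0.2472] grasp [ 0.5119 -0.1569  0.2662] F [0.57 0.39 0.42]
shift mm [-2.  -4.6 87.2] turn [ 0.009 -0.009 -0.006]
```

View pics/s4.png

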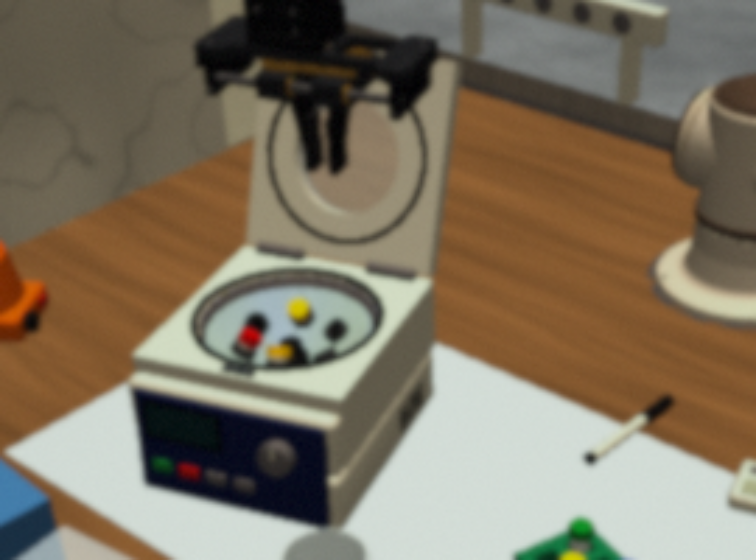

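The gripper hangs clear in front of the lid with the rotor below untouched. Continuing the descent, aimed at (0.514,-0.160).

Request:
carry_out --steps '[[[-2,-2,15],[0.009,-0.009,-0.006]],[[-1,-2,15],[0,0,0]],[[0,0,15],[0,0,0]],[[0,0,10],[0,0,0]],[[0,0,0],[0,0,0]]]'

```text
t: 11.2
tool_pos: [0.5199, -0.1594, 0.1965]
tool_rot: [0.005, -0.169, 0.986, -0.002]
force: [0.6, 0.2, -0.3]
width: 0.0129
```

```bash
python3 -c "
from st import *
go((.514,-.160,.160),np.radians(109.5))
im=imaging.camera('top');cv2.imwrite('pics/t5.png',cv2.resize(im[160:310,280:450,::-1],(680,600)))"
```

```text
t 11.2 tcp [ 0.5199 -0.1594  0.1965] grasp [ 0.5196 -0.1594  0.2155] F [ 0.59  0.22 -0.29]
shift mm [ 6.1  1.6 36.4] turn [-0.006  0.01  -0.001]
```

View pics/t5.png

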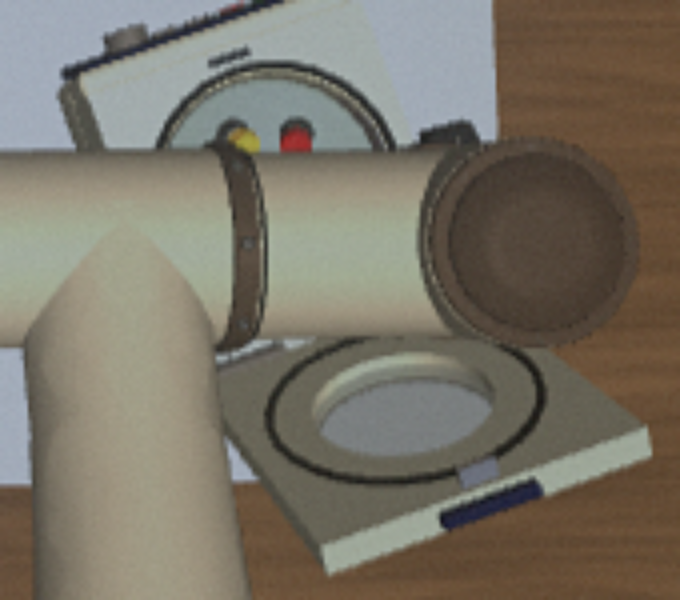

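The view from above shows the wrist and forearm clear of the lid, and the lid and rotor unmoved. I make the last lowering.

Request:
carry_out --steps '[[[2,1,12],[-0.006,0.01,0]],[[2,0,12],[0,0,0]],[[1,0,8],[0,0,0]],[[0,0,0],[0,0,0]],[[0,0,0],[0,0,0]]]'

```text
t: 11.75
tool_pos: [0.5164, -0.1606, 0.1647]
tool_rot: [0.002, -0.169, 0.986, -0.001]
force: [0.4, 0.3, 0.2]
width: 0.0131
```

```bash
python3 -c "
from st import *
go((.514,-.160,.160),np.radians(109.5))"
```

```text
t 11.75 tcp [ 0.5164 -0.1606  0.1647] grasp [ 0.5163 -0.1606  0.1837] F [0.45 0.31 0.24]
shift mm [2.1 1.3 4.7] turn [-0.002  0.003 -0.   ]
```

Request:
carry_out --steps '[[[2,1,4],[0,0,0]],[[0,0,0],[0,0,0]],[[0,0,0],[0,0,0]],[[0,0,0],[0,0,0]],[[0,0,0],[0,0,0]],[[0,0,0],[0,0,0]],[[0,0,0],[0,0,0]],[[0,0,0],[0,0,0]],[[0,0,0],[0,0,0]],[[0,0,0],[0,0,0]],[[0,0,0],[0,0,0]],[[0,0,0],[0,0,0]]]'

```text
t: 12.95
tool_pos: [0.515, -0.1605, 0.1617]
tool_rot: [0.003, -0.169, 0.986, -0.001]
force: [0.1, 0.5, -0.0]
width: 0.0129
```

Request:
carry_out --steps '[[[0,0,0],[0,0,0]],[[0,0,0],[0,0,0]],[[0,0,0],[0,0,0]],[[0,0,0],[0,0,0]],[[0,0,0],[0,0,0]],[[0,0,0],[0,0,0]],[[0,0,0],[0,0,0]],[[0,0,0],[0,0,0]],[[0,0,0],[0,0,0]],[[0,0,0],[0,0,0]],[[0,0,0],[0,0,0]],[[0,0,0],[0,0,0]]]'

```text
t: 14.15
tool_pos: [0.515, -0.1604, 0.1617]
tool_rot: [0.003, -0.169, 0.986, -0.001]
force: [0.1, -0.1, 0.6]
width: 0.0131
```

```bash
python3 - <<'E'
from st import *
go((.514,-.160,.160),np.radians(109.5))
w=imaging.camera('wrist');c=imaging.calibration('wrist')
s=imaging.camera('scene');z=lambda I,x,y,n:cv2.resize(I[y:y+n,x:x+n,::-1],(400,400),interpolation=cv2.INTER_CUBIC)
e=proj('wrist',(.514,-.160,.126),c);print(e)
cv2.imwrite('pics/e.png',np.hstack([z(w,int(e[0])-110,max(int(e[1])-110,0),220),z(s,140,70,100)]))
for n,h,b in(('red',(0,6),(150,110,235,155)),('yel',(20,34),(150,110,235,155)),('blue',(105,130),(270,200,340,260)),('yelrack',(20,34),(270,200,340,260))):print(n,blobs(s,h,b,vmin=60))
E
```

```text
t 14.15 tcp [ 0.515  -0.1604  0.1617] grasp [ 0.5149 -0.1604  0.1807] F [ 0.11 -0.06  0.62]
shift mm [0.8 0.8 1.7] turn [-0.004  0.006 -0.   ]
[256.7967504  199.52445694]
red [([178.8, 139.9], 47)]
yel [([196.5, 130.4], 49), ([190.3, 145.2], 41)]
blue [([313.6, 224.2], 60)]
yelrack [([294.1, 221.1], 71)]
```

View pics/e.png

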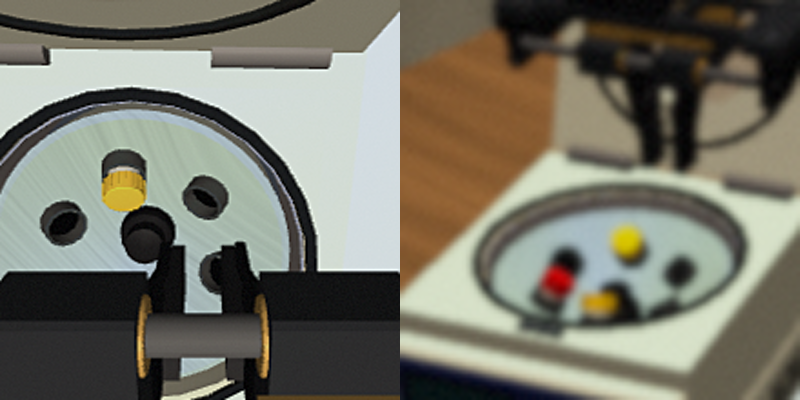

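The target projection falls on the hole, but the fingertips look somewhat high in the scene view. I'll check this by projection.

```bash
python3 - <<'E'
from st import *
s=state();p=s['tool_pos'];q=s['tool_rot'];R=Ro.from_quat([q[1],q[2],q[3],q[0]]).as_matrix()
print('scene TCP',proj('scene',p),'grasp',proj('scene',p-.019*R[:,2]),'hole',proj('scene',(.514,-.16,.126)))
c=imaging.calibration('wrist');print('wrist TCP',proj('wrist',p,c),'grasp',proj('wrist',p-.019*R[:,2],c))
# seen tips: scene crop (652,168),(685,168); wrist crop (180,246),(237,246)
S=(140+(668-400)/4,70+168/4);W=(146+208*.55,89+246*.55);print(S,W,tri([ray('scene',S),ray('wrist',W,c)]),p)
E
```

```text
scene TCP [208.34336715 123.89026055] grasp [207.86745205 117.47758972] hole [209.67397312 135.46929138]
wrist TCP [255.67299162 215.03722308] grasp [255.54752789 224.78519889]
(207.0, 112.0) (260.4, 224.3) (array([ 0.51020333, -0.16180616,  0.19365916]), [np.float64(0.0035471912926110707), np.float64(0.0035471912926111405)]) [ 0.5150052  -0.16044961  0.16167475]
```

```bash
python3 - <<'E'
from st import *
s=state();p=s['tool_pos'];q=s['tool_rot'];R=Ro.from_quat([q[1],q[2],q[3],q[0]]).as_matrix()
out=[]
for n,x0,y0,m in(('scene',170,80,70),('wrist',206,165,100)):
    I=imaging.camera(n);c=imaging.calibration(n);k=400/m
    v=cv2.resize(I[y0:y0+m,x0:x0+m,::-1],(400,400),interpolation=cv2.INTER_CUBIC)
    v=cv2.convertScaleAbs(v,alpha=1.5,beta=30)
    for d,col in((0,(0,0,255)),(.019,(0,255,0)),(.038,(255,0,0)),(.07,(255,0,255))):
        u=(proj(n,p-d*R[:,2],c)+.5-[x0,y0])*k; cv2.drawMarker(v,tuple(int(a) for a in u),col,0,14,1)
    out.append(v)
cv2.imwrite('pics/m.png',np.hstack(out))
a=proj('scene',(.5717,.2096,.1138));b=proj('scene',(.5116,-.1568,.2472));print('b.png TCP',a,'seen ~(314.5,195.5)','s4 TCP',b,'seen ~(206.4,80.7)')
E
```

```text
b.png TCP [313.55129048 206.68037029] seen ~(314.5,195.5) s4 TCP [207.93409904  94.00108816] seen ~(206.4,80.7)
```

View pics/m.png

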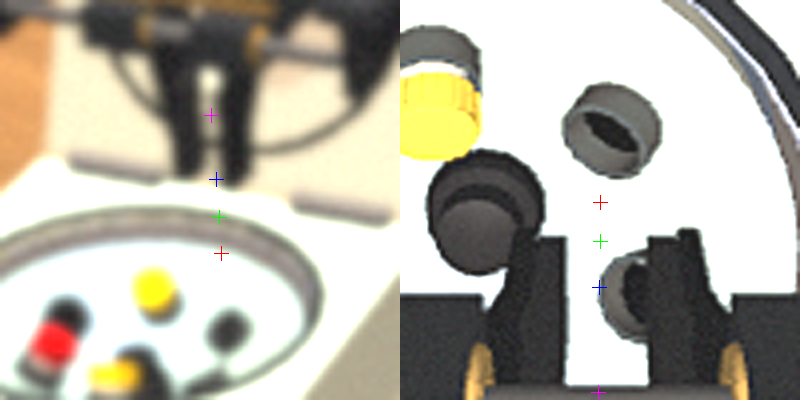

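All three scene pictures show the drawn fingertips about 35 mm further back than the reported TCP. The true tips may therefore have been about 65–70 mm over the blue cap, which could miss the height window. With plenty of time left, I'll go back and repeat both dwells at a height that satisfies the rule under either reading.

Request:
carry_out --steps '[[[0,0,-20],[0,0,0]],[[0,0,-30],[0,0,0]],[[0,0,-40],[0,0,0]],[[0,0,-40],[0,0,0]],[[0,0,-40],[0,0,0]],[[0,0,-40],[0,0,0]],[[0,0,-40],[0,0,0]],[[0,0,-25],[0,0,0]],[[0,0,0],[0,0,0]]]'

```text
t: 15.25
tool_pos: [0.5115, -0.1606, 0.4464]
tool_rot: [0.001, -0.169, 0.986, -0.001]
force: [0.4, 0.7, -0.2]
width: 0.013
```

```bash
python3 -c "
from st import *
go((.565,.2125,.43),np.radians(102.5))"
```

```text
t 15.25 tcp [ 0.5115 -0.1606  0.4464] grasp [ 0.5115 -0.1605  0.4654] F [ 0.38  0.72 -0.23]
shift mm [-174.4  334.1   16. ] turn [-0.002  0.002  0.121]
```

Request:
carry_out --steps '[[[-14,28,0],[0,0,0]],[[-15,29,0],[0,0,0]],[[-15,29,0],[0,0,0]],[[-15,29,0],[0,0,0]],[[-15,29,0],[0,0,0]],[[-15,29,0],[0,0,0]],[[-15,29,0],[0,0,0]],[[-15,29,0],[0,0,0]],[[-15,29,0],[0,0,0]],[[-15,29,0],[0,0,0]],[[-15,29,0],[0,0,0]],[[-7,15,0],[0,0,0]]]'

```text
t: 16.45
tool_pos: [0.5613, 0.2231, 0.4339]
tool_rot: [-0.007, -0.166, 0.986, -0.001]
force: [-0.3, -0.6, -0.8]
width: 0.0131
```

Request:
carry_out --steps '[[[0,0,0],[0,0,0.12]],[[0,0,30],[0,0,0]],[[0,0,35],[0,0,0]],[[0,0,35],[0,0,0]],[[0,0,35],[0,0,0]],[[0,0,35],[0,0,0]],[[0,0,25],[0,0,0]],[[0,0,0],[0,0,0]]]'

```text
t: 17.25
tool_pos: [0.5555, 0.221, 0.2259]
tool_rot: [-0.011, -0.105, 0.994, -0.003]
force: [-0.4, -0.8, 0.6]
width: 0.013
```

```bash
python3 -c "
from st import *
go((.565,.2125,.078),np.radians(102.5))"
```

```text
t 17.25 tcp [0.5555 0.221  0.2259] grasp [0.5559 0.2212 0.2449] F [-0.37 -0.78  0.56]
shift mm [-11.   -9.6 147.8] turn [-0.004 -0.023 -0.008]
```

Request:
carry_out --steps '[[[-4,-5,20],[-0.004,-0.023,-0.008]],[[-4,-5,25],[0,0,0]],[[0,0,25],[0,0,0]],[[0,0,25],[0,0,0]],[[0,0,15],[0,0,0]],[[0,0,10],[0,0,0]],[[0,0,0],[0,0,0]]]'

```text
t: 17.95
tool_pos: [0.5718, 0.2124, 0.1114]
tool_rot: [0.007, -0.109, 0.994, 0.001]
force: [0.1, 0.5, -0.6]
width: 0.0129
```

```bash
python3 - <<'E'
from st import *
go((.565,.2125,.078),np.radians(102.5))
s=state();I=imaging.camera('scene');u=proj('scene',s['tool_pos']);print('TCP',u,'blue',blobs(I,(105,130),(270,200,340,260),vmin=60))
x=int(round(u[0]))
g=I.max(2);print('rows with dark per cols',[(c,[int(r) for r in np.where(g[165:216,c]<60)[0]+165][-1:]) for c in range(x-9,x+11,1)])
E
```

```text
t 17.95 tcp [0.5718 0.2124 0.1114] grasp [0.5715 0.2124 0.1304] F [ 0.06  0.55 -0.55]
shift mm [ 7.1  1.5 33.3] turn [ 0.001  0.015 -0.   ]
TCP [314.52801182 208.04137045] blue [([313.6, 224.2], 60)]
rows with dark per cols [(306, [173]), (307, [175]), (308, [182]), (309, [194]), (310, [194]), (311, [193]), (312, [191]), (313, [188]), (314, [177]), (315, [171]), (316, []), (317, [171]), (318, [173]), (319, [196]), (320, [196]), (321, [195]), (322, [193]), (323, [189]), (324, [184]), (325, [181])]
```

Measured again: the tips end at row 195, while the TCP projects to row 208. Clearance is ample, so I lower to TCP z 0.078.

Request:
carry_out --steps '[[[3,1,10],[0,0.015,0]],[[3,1,10],[0,0,0]],[[1,0,8],[0,0,0]],[[0,0,4],[0,0,0]],[[0,0,0],[0,0,0]],[[0,0,0],[0,0,0]]]'

```text
t: 18.6
tool_pos: [0.5668, 0.2145, 0.0812]
tool_rot: [0.003, -0.109, 0.994, 0.002]
force: [-0.2, -0.1, -0.6]
width: 0.0134
```

```bash
python3 - <<'E'
from st import *
go((.565,.2125,.078),np.radians(102.5))
s=state();I=imaging.camera('scene');print('TCP',proj('scene',s['tool_pos']),'blue',blobs(I,(105,130),(270,200,340,260),vmin=60))
g=I.max(2);print([(c,[int(r) for r in np.where(g[175:216,c]<60)[0]+175][-1:]) for c in range(306,326,2)])
E
```

```text
t 18.6 tcp [0.5668 0.2145 0.0812] grasp [0.5667 0.2144 0.1002] F [-0.18 -0.05 -0.56]
shift mm [ 2.2 -1.6  3.2] turn [0.003 0.006 0.001]
TCP [315.57853236 217.4461012 ] blue [([313.5, 224.2], 61)]
[(306, [183]), (308, [186]), (310, [203]), (312, [203]), (314, [197]), (316, [184]), (318, [183]), (320, [206]), (322, [204]), (324, [196])]
```

Request:
carry_out --steps '[[[1,-1,3],[0,0,0]],[[0,0,0],[0,0,0]],[[0,0,0],[0,0,0]],[[0,0,0],[0,0,0]],[[0,0,0],[0,0,0]],[[0,0,0],[0,0,0]],[[0,0,0],[0,0,0]],[[0,0,0],[0,0,0]],[[0,0,0],[0,0,0]],[[0,0,0],[0,0,0]],[[0,0,0],[0,0,0]],[[0,0,0],[0,0,0]]]'

```text
t: 19.85
tool_pos: [0.5667, 0.2136, 0.0791]
tool_rot: [0.004, -0.109, 0.994, 0.002]
force: [0.3, -0.4, -0.8]
width: 0.0133
```

Request:
carry_out --steps '[[[0,0,0],[0,0,0]],[[0,0,0],[0,0,0]],[[0,0,0],[0,0,0]],[[0,0,0],[0,0,0]],[[0,0,0],[0,0,0]],[[0,0,0],[0,0,0]],[[0,0,0],[0,0,0]],[[0,0,0],[0,0,0]],[[0,0,0],[0,0,0]],[[0,0,0],[0,0,0]],[[0,0,0],[0,0,0]]]'

```text
t: 20.95
tool_pos: [0.5668, 0.2136, 0.0791]
tool_rot: [0.004, -0.109, 0.994, 0.002]
force: [0.8, 0.3, -0.2]
width: 0.013
```

Request:
carry_out --steps '[[[0,0,-25],[0,0,0]],[[0,0,-40],[0,0,0]],[[0,0,-40],[0,0,0]],[[0,0,-40],[0,0,0]],[[0,0,-40],[0,0,0]],[[0,0,-40],[0,0,0]],[[0,0,-40],[0,0,0]],[[0,0,-40],[0,0,0]],[[0,0,-40],[0,0,0]],[[0,0,-10],[0,0,0]],[[0,0,0],[0,0,0]]]'

```text
t: 22.05
tool_pos: [0.5628, 0.2103, 0.4474]
tool_rot: [0.002, -0.109, 0.994, 0.001]
force: [-0.1, 0.1, -0.4]
width: 0.0131
```

Request:
carry_out --steps '[[[11,-30,0],[0,0,0]],[[11,-30,0],[0,0,0]],[[11,-30,0],[0,0,0]],[[11,-30,0],[0,0,0]],[[11,-30,0],[0,0,0]],[[11,-30,0],[0,0,0]],[[11,-30,0],[0,0,0]],[[11,-30,0],[0,0,0]],[[11,-30,0],[0,0,0]],[[11,-30,0],[0,0,0]],[[11,-30,0],[0,0,0]],[[0,-10,0],[0,0,-0.1]]]'

```text
t: 23.25
tool_pos: [0.5116, -0.1584, 0.4298]
tool_rot: [-0.011, -0.163, 0.987, 0.002]
force: [1.0, 0.4, 0.0]
width: 0.0131
```

```bash
python3 -c "
from st import *
go((.514,-.160,.25),np.radians(109.5))"
```

```text
t 23.25 tcp [ 0.5116 -0.1584  0.4298] grasp [ 0.5121 -0.1584  0.4488] F [1.   0.37 0.03]
shift mm [ -5.6  -3.7 179.7] turn [ 0.008 -0.021 -0.014]
```

Request:
carry_out --steps '[[[-2,-2,20],[0.008,-0.021,-0.014]],[[0,-1,25],[0,0,0]],[[0,0,25],[0,0,0]],[[0,0,25],[0,0,0]],[[0,0,25],[0,0,0]],[[0,0,25],[0,0,0]],[[0,0,20],[0,0,0]],[[0,0,20],[0,0,0]],[[0,0,0],[0,0,0]]]'

```text
t: 24.15
tool_pos: [0.5044, -0.1624, 0.225]
tool_rot: [-0.009, -0.167, 0.986, 0.003]
force: [0.1, -0.3, -0.5]
width: 0.013
```

```bash
python3 -c "
from st import *
go((.514,-.160,.148),np.radians(109.5))"
```

```text
t 24.15 tcp [ 0.5044 -0.1624  0.225 ] grasp [ 0.5048 -0.1625  0.244 ] F [ 0.05 -0.3  -0.49]
shift mm [-11.1  -1.6  76.8] turn [ 0.01  -0.017 -0.004]
```

Request:
carry_out --steps '[[[-6,-1,10],[0.01,-0.017,-0.004]],[[-4,0,15],[0,0,0]],[[0,0,15],[0,0,0]],[[0,0,12],[0,0,0]],[[0,0,0],[0,0,0]]]'

```text
t: 24.65
tool_pos: [0.514, -0.1606, 0.1724]
tool_rot: [0.001, -0.17, 0.985, -0.001]
force: [-0.4, 0.4, -0.9]
width: 0.0133
```

```bash
python3 -c "
from st import *
go((.514,-.160,.148),np.radians(109.5))"
```

```text
t 24.65 tcp [ 0.514  -0.1606  0.1724] grasp [ 0.5139 -0.1606  0.1914] F [-0.43  0.43 -0.9 ]
shift mm [-0.2  0.6 24.4] turn [-0.002  0.001  0.001]
```

Request:
carry_out --steps '[[[-1,0,8],[0,0,0]],[[-1,0,8],[0,0,0]],[[0,0,6],[0,0,0]],[[0,0,2],[0,0,0]],[[0,0,0],[0,0,0]],[[0,0,0],[0,0,0]],[[0,0,0],[0,0,0]]]'

```text
t: 25.35
tool_pos: [0.5177, -0.1604, 0.1489]
tool_rot: [0.003, -0.17, 0.985, -0.002]
force: [1.0, -0.3, 0.3]
width: 0.0131
```

```bash
python3 - <<'E'
from st import *
go((.514,-.160,.148),np.radians(109.5))
I=imaging.camera('scene');s=state();u=proj('scene',s['tool_pos']);g=I.max(2);x=int(u[0])
print(u,[(c,[int(r) for r in np.where(g[95:128,c]<60)[0]+95][-1:]) for c in range(x-9,x+10,2)])
v=cv2.resize(I[60:160,150:250,::-1],(500,500),interpolation=cv2.INTER_CUBIC);cv2.imwrite('pics/f.png',v)
E
```

```text
t 25.35 tcp [ 0.5177 -0.1604  0.1489] grasp [ 0.5176 -0.1603  0.1679] F [ 1.03 -0.32  0.32]
shift mm [3.3 1.6 0.9] turn [-0.005  0.004  0.001]
[207.9702455  128.52582678] [(198, [103]), (200, [116]), (202, [116]), (204, [113]), (206, [105]), (208, [117]), (210, [118]), (212, [114]), (214, [99]), (216, [95])]
```

View pics/f.png

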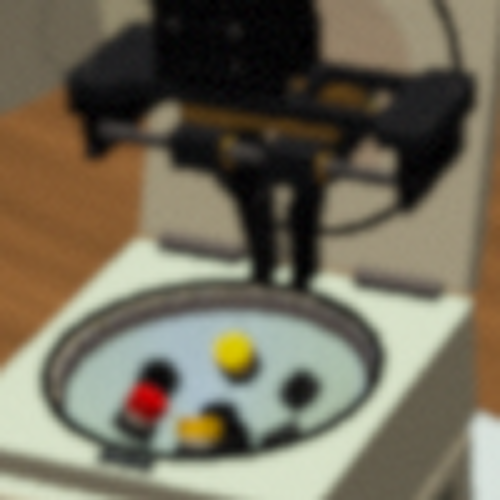

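The tips show at row 117, roughly 60 mm above the mouth and clear of everything. I go 12 mm lower so the height holds under both readings, then dwell.

Request:
carry_out --steps '[[[2,1,5],[0,0,0]],[[1,0,5],[0,0,0]],[[0,0,2],[0,0,0]],[[0,0,0],[0,0,0]],[[0,0,0],[0,0,0]],[[0,0,0],[0,0,0]],[[0,0,0],[0,0,0]],[[0,0,0],[0,0,0]],[[0,0,0],[0,0,0]],[[0,0,0],[0,0,0]],[[0,0,0],[0,0,0]],[[0,0,0],[0,0,0]]]'

```text
t: 26.6
tool_pos: [0.5148, -0.1606, 0.1365]
tool_rot: [0.003, -0.17, 0.985, -0.002]
force: [0.5, -0.1, 0.2]
width: 0.013
```

Request:
carry_out --steps '[[[0,0,0],[0,0,0]],[[0,0,0],[0,0,0]],[[0,0,0],[0,0,0]],[[0,0,0],[0,0,0]],[[0,0,0],[0,0,0]],[[0,0,0],[0,0,0]],[[0,0,0],[0,0,0]],[[0,0,0],[0,0,0]],[[0,0,0],[0,0,0]],[[0,0,0],[0,0,0]],[[0,0,0],[0,0,0]],[[0,0,0],[0,0,0]]]'

```text
t: 27.8
tool_pos: [0.5147, -0.1606, 0.1366]
tool_rot: [0.003, -0.17, 0.985, -0.002]
force: [-0.1, 0.0, 0.1]
width: 0.0132
```

```bash
python3 - <<'E'
from st import *
go((.514,-.160,.137),np.radians(109.5))
s=imaging.camera('scene')
for n,h,b in(('red',(0,6),(150,110,235,155)),('yel',(20,34),(150,110,235,155)),('blue',(105,130),(270,200,340,260)),('yelrack',(20,34),(270,200,340,260))):print(n,blobs(s,h,b,vmin=60))
g=s.max(2);print([(c,[int(r) for r in np.where(g[95:131,c]<60)[0]+95][-1:]) for c in range(198,218,2)])
E
```

```text
t 27.8 tcp [ 0.5147 -0.1606  0.1366] grasp [ 0.5146 -0.1605  0.1556] F [-0.09  0.03  0.08]
shift mm [ 0.5  0.8 -0.4] turn [-0.005  0.006  0.001]
red [([179.0, 139.9], 45)]
yel [([196.6, 130.5], 50), ([190.4, 145.3], 42)]
blue [([313.6, 224.2], 60)]
yelrack [([294.1, 221.1], 71)]
[(198, [103]), (200, [110]), (202, [120]), (204, [120]), (206, [118]), (208, [106]), (210, [121]), (212, [121]), (214, [120]), (216, [100])]
```

Held over 2 s, and the rotor and tube caps sit where they began to within 0.1 px. Handing in.

```bash
python3 -c "
from cell import job
print(job.finish_job())"
```

```text
the job is handed in; nothing more can be done
None
```

I pointed at the blue-capped tube for more than 2 s, then at the empty rotor place straight across from the red-capped tube for more than 2 s. I handed the job in at about t = 28 s, still pointing there; it gave no verdict.

**Last checks:**
- **Final position:** by the robot's readings, the grasp point was within about 1 mm sideways of the measured place and about 30 mm above its mouth.
- **Blue tube:** in the second dwell, which counts if the first did not, it was about 2 mm sideways and about 33 mm above the cap.
- **Nothing moved:** the red, blue and three yellow caps I tracked were within about 0.2 px of where they began. I did not re-measure the green, white and black caps or the lid, but the lid looked unmoved in the later pictures.
- **Contact:** force readings stayed at noise level, with single components up to about 2 N in motion and about 1 N otherwise. That noise is too large to confirm the 0.5 N limit, but no picture showed a touch.

**What disagreed:**
- **Fingertip height:** the scene camera, roughly backed by the wrist camera, showed the fingertips about 35 mm higher than the reported tool point; I found no cause. I had already done both dwells by then, so I repeated both lower. In the repeat, the grasp point is 20–80 mm above each target under either reading. If the cameras are right, the fingertips were about 4–5 cm above the targets, not 3 cm.
- **Measured heights:** heights from the cameras came out about 5 mm below those in the text, so I used the text's heights for the moves.

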